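Ready the refill: funnel in, jar cap off

TASK

Get ready to refill the bottle: first take the funnel from its drip cup, set it upright and fully down in the neck of the open bottle and let go of it. Then unscrew the tight cap of the square jar, which its steel cradle keeps from turning: turn it counter-clockwise until it comes free, without pulling the jar up out of the cradle. Finish while holding the cap level in the gripper, two to four centimetres straight above the jar's mouth, and leave the timer and the two clothes pegs where they are.

Things in the scene. Friction and masses are not known exactly. Their poses are not given: they have to be found in the camera images.
- holder: Fixed steel cradle on the worktop, 96 mm square (with four small feet, 120 mm across), walls 30 mm high and 4 mm thick, square pocket 88 x 88 mm with its floor 4 mm above the worktop. Origin: centre of the underside, z up, x and y along the walls. Stands in any of three spots (left, middle, right).
- jar: Loose square white plastic jar, 84 x 84 mm, body 100 mm high, 0.7 kg, in the cradle's pocket with 2 mm play each side: it cannot turn but can be lifted out. On top a round neck 39 mm across, 14.5 mm high. Origin: centre of the underside, z up.
- jar_mouth (a point): Centre of the jar's neck rim, 114.5 mm above the jar's underside (118.5 mm above the worktop in the cradle). Outside the neck three ledges hold the cap's lugs; inside, a sprung rubber seal presses up on the shut cap with about 22 N and follows it 3 mm. Turning the cap takes about 0.2 to 0.4 N m.
- cap: Loose round ribbed grey cap, 56 mm across, 36 mm high, 60 g, on the jar's neck. Origin: centre of its lower edge, shut 102 mm above the jar's underside; z up; a thin rib on its top points along its x. Upper 22 mm solid, below a skirt with three lugs inside that lie under the jar's ledges, so pulling does not free it.
- bottle: Loose round white plastic refill bottle, open, 72 mm across, 135 mm high, 0.35 kg; neck 30 mm outside, bore 22 mm, neck straight over the top 27 mm. Origin: centre of the underside, z up.
- bottle_mouth (a point): Centre of the bottle's open mouth, 135 mm above its underside.
- drip_cup: Fixed round steel cup, 52 mm across, 65 mm high, with a 44 mm wide mouth, in which the funnel stands at the start. Origin: centre of the underside.
- funnel: Loose aluminium funnel, 60 g, 86 mm high: stem 40 mm long (14 mm across at the tip, 18 at its top), cone 24 mm high, upright collar 56 mm across, 22 mm high (grasp it there from above). Origin: centre of the stem's tip, z up; at the start about 7 mm above the worktop, fully down in the bottle about 91 mm above the bottle's underside.
- timer: Bystander: round red and white kitchen timer, 66 mm across, 48 mm high. Leave it alone.
- peg_white: Bystander: white clothes peg, 15 x 72 mm, 12 mm high. Leave it alone.
- peg: Bystander: brown clothes peg, 15 x 72 mm, 12 mm high. Leave it alone.
- cap_top (a point): Centre of the cap's top, shut 142 mm above the worktop. Opens counter-clockwise from above: cap yaw minus jar yaw starts between -0.14 and +0.10 rad; lugs are free between about +0.68 and +1.36 (a turn of 1.05 rad always frees it), beyond they strike the next ledge. Once free it rises about 3 mm and lifts straight off.
There are look-alikes about, which are no part of the job. Leave any purple look-alike of the cap alone.

How it is judged (in metres and radians):
On the way, in this order (a step that is already met when the one before it is completed fails the run):
1. the funnel sits fully down and upright in the bottle's neck, let go (z of funnel in the frame of bottle between 0.084 and 0.095 m and horizontal distance between funnel and bottle below 0.006 m and angle between funnel's own z axis and vertical below 0.15 rad and contact force between the fingers and funnel below 0.05 N), for 0.2 s.
2. the cap is unscrewed and held clear above the jar, which stands in its cradle (z of cap in the frame of jar_mouth above 0.006 m and horizontal distance between cap and jar_mouth below 0.02 m and contact force between cap and jar below 0.05 N and contact force between the fingers and cap above 1 N and z of jar in the frame of holder below 0.008 m), for 0.2 s.
At the end, for the whole second after the job is handed in: Funnel let go in the bottle's neck: tip 84-95 mm over the bottle's underside, within 6 mm and 0.15 rad; bottle upright. Gripper alone holds the cap still, lower edge 8-60 mm over the jar's rim, within 15 mm of its axis, 0.15 rad of level. Jar upright on the cradle's floor (z of funnel in the frame of bottle between 0.084 and 0.095 m and horizontal distance between funnel and bottle below 0.006 m and angle between each of funnel, cap's own z axis and vertical below 0.15 rad and angle between each of bottle, jar's own z axis and vertical below 0.06 rad and height (world z) of bottle below 0.005 m and contact force between the arm and funnel below 0.05 N and contact force between the arm and bottle below 0.05 N and z of cap in the frame of jar_mouth between 0.008 and 0.06 m and horizontal distance between cap and jar_mouth below 0.015 m and contact force between cap and jar below 0.05 N and contact force between the fingers and cap above 1 N and linear speed of cap below 0.03 m/s and z of jar in the frame of holder below 0.008 m); the arm keeps its last pose, push and grip.
It fails at once if the jar is pulled up out of its cradle (more than 10 mm) or tipped (z of jar in the frame of holder above 0.014 m or angle between jar's own z axis and vertical above 0.2 rad).
It fails at once if the bottle is tipped over (angle between bottle's own z axis and vertical above 0.4 rad).
It fails at once if the timer or a clothes peg is shoved away (more than 30 mm) (distance of any of timer, peg_white, peg from where it was at the start of the episode above 0.03 m).
It also fails if it takes over 58 s, if anything falls off the work surface, if the arm or the gripper's body presses on something with over 40 N, if the wrist force passes 120 N, or if a joint passes its speed limit or range.

ROBOT

A 6-joint arm with a two-finger parallel gripper is mounted at the origin on a cart in front of the work surface, level with it; the furniture and walls round the work are solid. World frame = base frame: x ahead of the robot, y to its left, z up, the work surface at z = 0. Lengths are in mm, angles in degrees, forces in N, time in s.
With the tool pointing down it reaches from about 350 to 850 mm from the base axis. Payload 8.1 kg.
Tool frame: the origin (TCP) lies at the very end of the fingers, on their centre line; the grasp point (between the pads) lies 19 mm behind it; z points along the fingers, y is the line along which they close (so a half turn about z gives the same grasp; the last joint's range is limited). The gripper opens to 85 mm and grips with 20 to 120 N. Pads are 22 mm wide; open, the fingers measure 114 mm over their backs; the gripper's body (76 mm by 85 mm) begins 54 mm behind the grasp point. The pads swing forward as they close: fully open they stand 13 mm farther back than shut.
Start: joints at [-69.58, 7.471, 85.268, -0, 87.261, -4.893], TCP at [256.56, -542.385, 201.992] pointing down, gripper open.
Joint ranges: [-169.43, 169.43], [-51.17, 129.36], [1.28, 143.12], [-76.62, 256.62], [0, 156.53], [-152.29, 152.29]. Speed limits (degrees/s): [136.94, 136.94, 159.86, 180, 180, 180].

INTERFACE

Orientations are given as [roll, pitch, yaw] about the fixed x, y, z axes, in that order (R = Rz(yaw) Ry(pitch) Rx(roll)).
In Python, from bench import * gives the robot as it stands.
- The arm moves only by the tool play_rows, never from a script. Its argument "increments" is a list of rows, each a list of 3 entries, a list of its own where there are three numbers: the gripper's target within -1 to 1 (fully open at 1, half-way at 0, shut at -1), then the shift along the tool's x, y, z in mm, then the turn about the tool's z in rad. A call has 1 to 12 rows; each row shifts and turns the commanded pose from where the row before left it, along the tool's axes as they then stand; what a row does not reach is not made up. A row lasts 1/12 s, in which the tool goes at most 41.7 mm and 7.16 degrees, less where a joint would pass 70% of its speed; a pose out of reach is approached as far as the arm can. A call is refused whole if a number of a shift passes 41.7 or a number of a turn 0.125, either way. A call with a gripper value outside its range is refused whole. The fingers move at their own pace and stop on an object; "force" is the grip in N (left out, the last holds). Time passes only in rows, so rows that do not move let the fingers close. It gives the time, the measured TCP pose, the force, the opening and the grip force at its end, in the units of the state.
- sense(): the state, without advancing time (a new reading comes with each control period).
- snapshot(name): name is "scene" or "top" or "wrist"; returns a dict with "color" (480x640x3 uint8, red, green, blue), "intrinsics" (3x3 intrinsics, pixels), "world_from_camera" (4x4, takes a point from camera to world coordinates). Camera axes: x right, y down, z forward; pixel columns grow to the right and rows downward; lengths in mm; the calibration is good to about 2 mm. A picture is of the moment at which its call begins. There is no depth.
- hand_in(): hands the job in; it is judged then, once.
Trained networks look in a picture, given as the dict that the camera call returned (one of the last four; its "shot" number tells which), for a name from the list of things; names that differ only in an ending like _2 or _b are one class to them, and where a whole thing is asked for, a point or a joint stands for the part that bears it (a point fixed in the world has none). Each returns a list of dicts, best first, with "p" (0 to 1); they miss things now and then, are a little off and sometimes report something else, mostly with a low value. They report only what shows in the picture. A call takes as long as a camera call. They do not tell look-alikes from the thing itself.
- find_in(query, picture): "xyz" ([x, y, z] in mm, in the coordinates of the camera as it stood for that picture, good to about 4 mm: the middle of the surface that is visible of it).
- regions_of(query, picture): "mask" (480x640 bool, what is visible of it).
- pinpoint(query, picture): "xyz" ([x, y, z] in mm, in the coordinates of the camera as it stood for that picture, good to about 4 mm: a listed point, or the origin of a listed thing).
The state is a dict: "time": time; "joint_pos": joint angles; "qd": joint speeds; "joint_efforts": joint torques, N m; "tool_pos": TCP position; "tcp_rot": TCP orientation; "ft_force": force on the tool from outside, world axes, zero at the start; "wrist_torque": the same for the moment, N m; "finger_gap": finger opening in mm; "grip_force": force on a finger pad.
Only numpy, scipy, OpenCV 4.12 (cv2) and the standard library are available. Lean on these libraries where they do the work, as an engineer would, in place of code of your own. Each camera call takes 0.05 s, during which the arm holds its last target. There are 200 camera calls.

## Working session

There is one attempt and no reset: what is moved stays moved. The work goes in short steps, Python scripts to look and compute and a tool call to move; the robot and the scene stay as the last step left them, time stands still between calls to the robot, and variables do not carry over. Pictures are saved under pics/ and viewed, at most 10 in all, crops included, and the job is handed in when it is done.

Besides the shell and the picture viewer there is one more tool, called after "Request:" as a command line: name --argument value ..., lists and objects as JSON in quotes. play_rows: Moves the arm, as the interface text tells. Its arguments: {"type":"object","properties":{"increments":{"type":"array","items":{"type":"array"}},"force":{"type":"number"}},"required":["increments"]}

```bash
mkdir -p pics; cat > h.py <<'E'
from bench import *
import numpy as np, cv2
def W(s,p):
    T=np.array(s["world_from_camera"]); return T[:3,:3]@np.array(p)+T[:3,3]
def px(s,w):
    T=np.linalg.inv(np.array(s["world_from_camera"])); c=T[:3,:3]@np.array(w)+T[:3,3]; k=np.array(s["intrinsics"])@c; return (k[:2]/k[2]).round()
def ray(s,u,v,z):
    T=np.array(s["world_from_camera"]); d=T[:3,:3]@np.linalg.inv(np.array(s["intrinsics"]))@[u,v,1]; o=T[:3,3]; return o+d*(z-o[2])/d[2]
def save(s,n): cv2.imwrite("pics/"+n,s["color"][:,:,::-1])
E
python3 - <<'E'
from h import *
ims=[]
for c in ("scene","top"):
    s=snapshot(c); save(s,c+".png")
    for q in ("holder","jar_mouth","cap","cap_top","bottle","bottle_mouth","drip_cup","funnel","timer","peg_white","peg"):
        for r in pinpoint(q,s)[:3]:
            w=W(s,r["xyz"]); print(c,q,round(r["p"],2),w.round(),px(s,w))
print(sense())
E
```

```text
scene holder 0.9 [ 519. -249.   -1.] [399. 226.]
scene jar_mouth 0.88 [ 520. -247.  121.] [404. 183.]
scene jar_mouth 0.31 [446. 218.   0.] [269. 373.]
scene cap 0.82 [ 520. -250.  101.] [404. 190.]
scene cap 0.79 [ 397. -279.   -2.] [453. 246.]
scene cap_top 0.86 [ 517. -249.  145.] [406. 174.]
scene cap_top 0.68 [ 397. -276.   37.] [455. 233.]
scene bottle 0.57 [484.  22.   4.] [329. 300.]
scene bottle_mouth 0.86 [481.  17. 136.] [332. 250.]
scene drip_cup 0.73 [447. 221.   1.] [267. 374.]
scene funnel 0.87 [446. 218.   7.] [269. 371.]
scene funnel 0.39 [448. 222.   1.] [266. 374.]
scene timer 0.62 [ 669. -127.    2.] [313. 221.]
scene peg_white 0.51 [457. 105.  -5.] [309. 334.]
scene peg 0.71 [ 510. -107.    2.] [361. 260.]
top holder 0.97 [ 521. -251.   -2.] [426. 260.]
top jar_mouth 0.76 [ 521. -251.  117.] [439. 250.]
top jar_mouth 0.67 [ 503. -107.   -7.] [366. 266.]
top cap 0.85 [ 396. -273.   -3.] [437. 313.]
top cap 0.66 [ 520. -253.  110.] [439. 251.]
top cap_top 0.77 [ 397. -273.   37.] [441. 311.]
top cap_top 0.55 [ 519. -247.  139.] [439. 249.]
top bottle 0.58 [478.  28
[... 342 characters left out ...]
. 266.]
{'time': 1.2, 'joint_pos': array([-6.95799128e+01,  7.47193157e+00,  8.52687658e+01, -1.16564141e-03,
        8.72597470e+01, -4.89379005e+00]), 'qd': array([ 0.08471162,  0.02637575, -0.0002801 ,  0.05049786,  0.02921208,
       -0.02712161]), 'joint_efforts': array([-3.41422474e-04, -5.69323754e+01, -5.00855863e+01,  4.61205968e-05,
        1.57894494e-03, -1.33133415e-05]), 'tool_pos': array([ 256.55359692, -542.38855762,  201.97496758]), 'tcp_rot': array([-1.79999458e+02,  1.12215400e-03,  2.53139330e+01]), 'ft_force': array([-0.0058292 ,  0.10930774,  0.86752237]), 'wrist_torque': array([ 0.00124812, -0.00050482, -0.02893499]), 'grip_force': 0.0, 'finger_gap': 85.37802451087373}
```

View pics/scene.png

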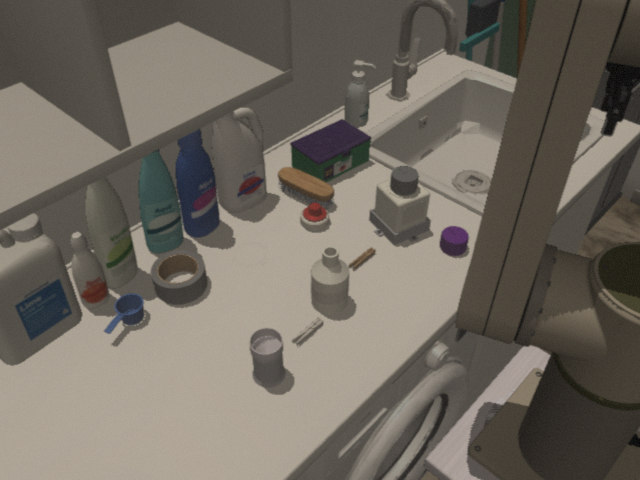

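View pics/top.png

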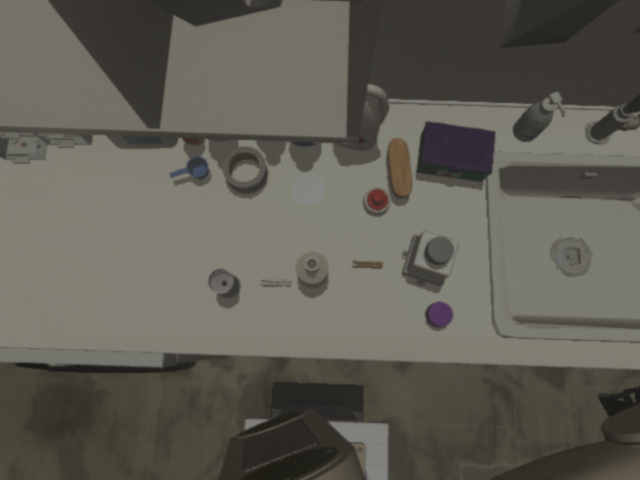

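The funnel is at scene (268,355) and top (225,282). It could be confused with the grey tape ring/bowl at scene (180,278) and the blue scoop at (130,310). The cap is the grey one on the jar, at scene (404,180) and top (439,250); its purple look-alike is at scene (454,240) and top (440,314). The bottle is at scene (330,280), and the taller bottles at the back could be confused with it. I'll check my choice in one close crop.

```bash
python3 - <<'E'
import cv2,numpy as np
a=cv2.imread("pics/scene.png"); f=lambda y,x:cv2.resize(a[y:y+100,x:x+130],None,fx=3,fy=3,interpolation=cv2.INTER_CUBIC)
cv2.imwrite("pics/crop.png",np.hstack([f(310,210),f(155,350)]))
E
```

```text
(no output)
```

View pics/crop.png

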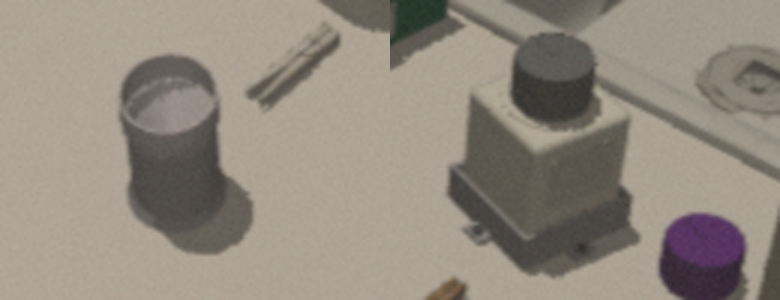

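Request:
play_rows --increments '[[1, [20.6, -25.4, -1], 0], [1, [20.6, -25.4, -1], 0], [1, [20.6, -25.4, -1], 0], [1, [20.6, -25.4, -1], 0], [1, [20.6, -25.4, -1], 0], [1, [20.6, -25.4, -1], 0], [1, [20.6, -25.4, -1], 0], [1, [20.6, -25.4, -1], 0], [1, [20.6, -25.4, -1], 0], [1, [20.6, -25.4, -1], 0], [1, [20.6, -25.4, -1], 0], [1, [20.6, -25.4, -1], 0]]'

```text
time: 2.2
tool_pos: [349.8, -159.7, 214.3]
tcp_rot: [180.0, -0.0, 25.3]
ft_force: [1.2, 0.3, -0.7]
finger_gap: 85.4
grip_force: 0.0
```

Request:
play_rows --increments '[[1, [20.6, -25.4, -1], 0], [1, [20.6, -25.4, -1], 0], [1, [20.6, -25.4, -1], 0], [1, [20.6, -25.4, -1], 0], [1, [20.6, -25.4, -1], 0], [1, [20.6, -25.4, -1], 0], [1, [20.6, -25.4, -1], 0], [1, [20.6, -25.4, -1], 0], [1, [20.6, -25.4, -1], 0], [1, [15, -18, -1], 0], [1, [10, -12, 0], 0], [1, [0, 0, 0], 0]]'

```text
time: 3.2
tool_pos: [429.5, 165.3, 224.0]
tcp_rot: [-179.9, -0.0, 25.5]
ft_force: [0.2, -0.4, 0.1]
finger_gap: 85.5
grip_force: 0.0
```

The crop shows the funnel's open collar standing in the cup (crop 170,100). The grey cap is on the cradled white jar (555,75), and the purple cap stands apart (705,255), so the choices hold.

```bash
python3 - <<'E'
from h import *
s=snapshot("wrist"); save(s,"w1.png"); st=sense(); print(st["tool_pos"],st["tcp_rot"],np.array(s["world_from_camera"])[:3,3])
for q in ("drip_cup","funnel","bottle_mouth"):
    for r in pinpoint(q,s)[:2]:
        w=W(s,r["xyz"]); print(q,round(r["p"],2),w.round(1),px(s,w))
E
```

```text
[429.21916075 163.73562426 223.8960594 ] [-1.79990671e+02  2.12410397e-02  2.54641267e+01] [501.08503263 199.49169143 394.63621422]
funnel 0.82 [442.2 216.6   4.6] [282. 169.]
bottle_mouth 0.88 [479.5  22.1 133.7] [517. 255.]
```

View pics/w1.png

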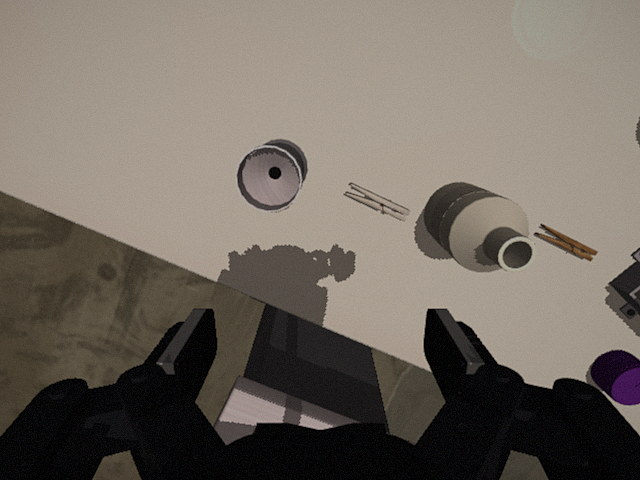

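The wrist view shows the funnel rim around (269,178) and the bottle mouth around (515,253). I'll compute positions from both.

```bash
python3 - <<'E'
from h import *
s=snapshot("wrist"); st=sense(); print(st["tool_pos"])
for (u,v,z) in ((269.5,177.5,93),(515,252.5,135),(275,173,47),(275,173,40)): print(ray(s,u,v,z).round(1))
g=s["color"]
for q in ("funnel","bottle"):
  for r in regions_of(q,s)[:1]:
    c=max(cv2.findContours(r["mask"].astype('uint8'),cv2.RETR_EXTERNAL,cv2.CHAIN_APPROX_NONE)[0],key=len); print(q,cv2.boundingRect(c),cv2.fitEllipse(c))
R=25.4*np.pi/180
def tool(d): return d[0]*np.cos(R)+d[1]*np.sin(R), d[0]*np.sin(R)-d[1]*np.cos(R)
f=ray(s,269.5,177.5,93); print(tool((f-st["tool_pos"])[:2]))
b=ray(s,515,252.5,135); print(tool((b-f)[:2]))
E
```

```text
[429.29819767 161.71806415 224.03498799]
[444.4 215.8  93. ]
[479.9  21.4 135. ]
[442.  215.7  47. ]
[440.8 216.1  40. ]
funnel (231, 141, 68, 69) ((264.71112060546875, 174.81996154785156), (67.1618881225586, 67.74957275390625), 167.2823028564453)
bottle (421, 179, 112, 90) ((475.8045959472656, 225.22677612304688), (78.4325180053711, 118.33745574951172), 119.50196075439453)
(np.float64(36.8791656891703), np.float64(-42.3544455215938))
(np.float64(-51.363391591420594), np.float64(190.7600571525613))
```

Request:
play_rows --increments '[[1, [12, -14.1, 15], 0], [1, [12, -14.1, 25], 0], [1, [12, -14.1, 25], 0], [1, [0, 0, 25], 0], [1, [0, 0, 25], 0], [1, [0, 0, 20], 0], [1, [0, 0, 15], 0], [1, [0, 0, 8], 0], [1, [0, 0, 0], 0], [1, [0, 0, 0], 0]]'

```text
time: 4.38
tool_pos: [443.9, 215.8, 66.4]
tcp_rot: [180.0, 0.0, 25.3]
ft_force: [-0.2, -0.2, 0.9]
finger_gap: 85.6
grip_force: 0.0
```

```bash
python3 - <<'E'
from h import *
s=snapshot("wrist"); save(s,"w2.png"); print(sense()["tool_pos"])
for z in (93,): print(px(s,[444,216,z]))
for r in pinpoint("funnel",s)[:2]: print(r["p"],W(s,r["xyz"]).round(1))
E
```

```text
[444.62877053 216.16450399  67.19111309]
[320. 310.]
0.78 [441.7 218.2   5.6]
```

View pics/w2.png

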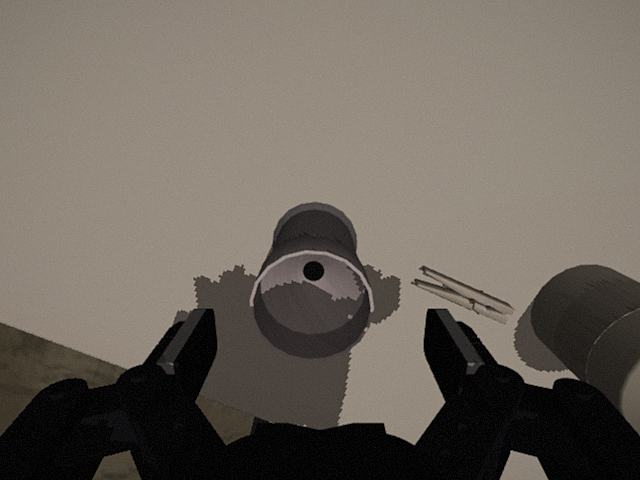

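The collar rim is centred at about (312,305), against the expected (320,310). That is about 3.5 mm towards tool -y and 2 mm towards +x, so I'll correct by that and grip.

Request:
play_rows --increments '[[1, [1.5, -3.5, 0], 0], [1, [0, 0, 0], 0], [-1, [0, 0, 0], 0], [-1, [0, 0, 0], 0], [-1, [0, 0, 0], 0], [-1, [0, 0, 0], 0], [-1, [0, 0, 0], 0], [-1, [0, 0, 0], 0], [-1, [0, 0, 0], 0], [-1, [0, 0, 0], 0]]' --force 35

```text
time: 5.32
tool_pos: [443.6, 220.0, 66.0]
tcp_rot: [180.0, 0.0, 25.3]
ft_force: [0.2, -0.1, -0.5]
finger_gap: 0.0
grip_force: 0.0
```

The gap reads zero, so the fingers closed on nothing. I'll look at why.

```bash
python3 - <<'E'
from h import *
t=snapshot("top"); s=snapshot("wrist"); save(s,"w3.png"); st=sense(); print(st)
c=snapshot("scene")
im=np.vstack([np.hstack([cv2.resize(s["color"],(400,300)),cv2.resize(t["color"][210:330,150:310],(400,300))]),np.hstack([cv2.resize(c["color"][270:390,190:350],(400,300))]*2)])
cv2.imwrite("pics/m3.png",im[:,:,::-1])
for r in pinpoint("funnel",s)[:2]: print(r["p"],W(s,r["xyz"]).round(1))
E
```

```text
{'time': 5.4167, 'joint_pos': array([ 2.04396255e+01, -2.48331502e+00,  1.10167295e+02,  4.50596653e-04,
        7.23210541e+01,  8.51297670e+01]), 'qd': array([-0.12402011, -0.08523025, -0.02610002, -0.07849472, -0.08105497,
       -0.00807794]), 'joint_efforts': array([-9.47757917e-05, -4.40491068e+01, -4.63191891e+01,  1.53053402e-04,
        1.52360975e-03, -1.13220447e-04]), 'tool_pos': array([443.62145911, 219.97392642,  65.95970489]), 'tcp_rot': array([-1.79999145e+02,  4.97990687e-03,  2.53097217e+01]), 'ft_force': array([ 0.69502375, -0.08269705,  1.12750759]), 'wrist_torque': array([ 0.00546245, -0.02633268, -0.001612  ]), 'grip_force': 0.0, 'finger_gap': -0.1551626114082006}
0.56 [444.2 219.6   3.7]
0.32 [479.9  24.9   2.5]
```

View pics/m3.png

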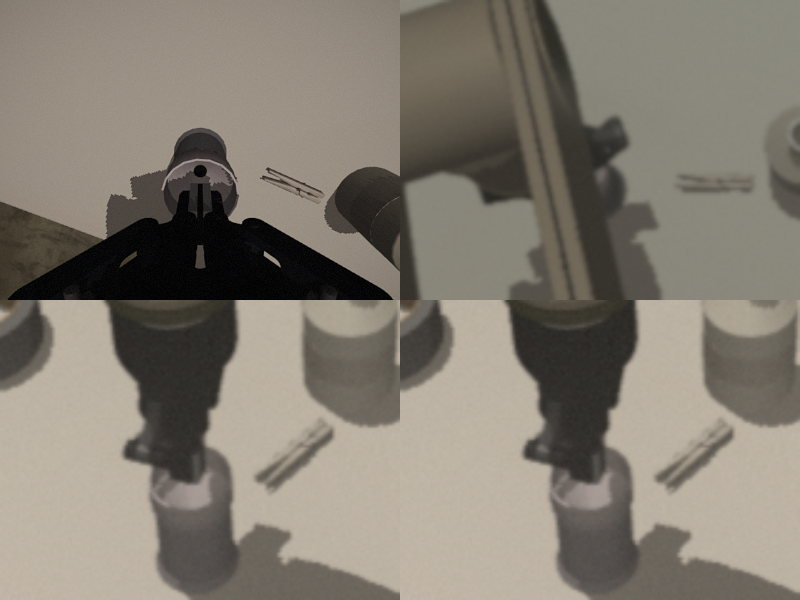

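```bash
python3 - <<'E'
from h import *
s=snapshot("wrist"); st=sense(); tp=st["tool_pos"]
T=np.array(s["world_from_camera"]); print(T.round(3)); print(np.array(s["intrinsics"]).round(1))
for dz in (-10,0,10,20,30): print(dz,px(s,tp+[0,0,dz]))
R=np.radians(25.31); yv=np.array([np.sin(R),-np.cos(R),0])
for dz in (0,10,20,30): print("open tips",dz,px(s,tp+[0,0,dz]-42.5*yv),px(s,tp+[0,0,dz]+42.5*yv))
for z in (70,80,93): print("rim",z,px(s,[444.5,219.5,z]-28*yv),px(s,[444.5,219.5,z]+28*yv),px(s,np.array([444.5,219.5,z])+28*np.array([np.cos(R),np.sin(R),0])),px(s,np.array([444.5,219.5,z])-28*np.array([np.cos(R),np.sin(R),0])))
im=s["color"][220:400,200:440]; cv2.imwrite("pics/m4.png",cv2.resize(cv2.convertScaleAbs(im,alpha=2,beta=20),None,fx=3,fy=3)[:,:,::-1])
E
```

```text
[[ 4.28000e-01 -8.60000e-01 -2.80000e-01  5.15353e+02]
 [-9.04000e-01 -4.07000e-01 -1.32000e-01  2.54208e+02]
 [-0.00000e+00  3.09000e-01 -9.51000e-01  2.36596e+02]
 [ 0.00000e+00  0.00000e+00  0.00000e+00  1.00000e+00]]
[[361.1   0.  319.9]
 [  0.  361.1 241. ]
 [  0.    0.    1. ]]
-10 [321. 277.]
0 [321. 285.]
10 [321. 294.]
20 [321. 303.]
30 [321. 314.]
open tips 0 [238. 285.] [403. 285.]
open tips 10 [234. 294.] [407. 294.]
open tips 20 [229. 303.] [412. 303.]
open tips 30 [224. 314.] [418. 314.]
rim 70 [267. 287.] [378. 287.] [322. 235.] [322. 336.]
rim 80 [264. 296.] [381. 296.] [322. 241.] [322. 347.]
rim 93 [260. 310.] [385. 310.] [323. 250.] [322. 363.]
```

View pics/m4.png

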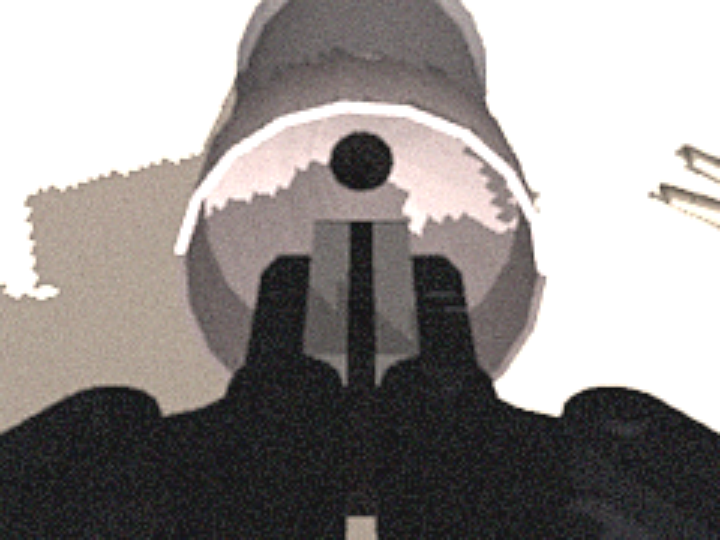

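The rim is centred under the tool, but the pads sit about 30 mm higher than I assumed and closed inside the collar (tips at crop row 220). I'll raise, open, and go about 24 mm lower this time.

Request:
play_rows --increments '[[-1, [0, 0, -20], 0], [-1, [0, 0, -25], 0], [1, [0, 0, -5], 0], [1, [0, 0, 0], 0], [1, [0, 0, 0], 0], [1, [0, 0, 0], 0], [1, [0, 0, 0], 0], [1, [0, 0, 0], 0], [1, [0, 0, 0], 0]]'

```text
time: 6.32
tool_pos: [443.1, 219.8, 115.1]
tcp_rot: [-180.0, 0.1, 25.3]
ft_force: [0.9, -0.8, 0.1]
finger_gap: 83.4
grip_force: 0.0
```

Request:
play_rows --increments '[[1, [0, 0, 15], 0], [1, [0, 0, 20], 0], [1, [0, 0, 20], 0], [1, [0, 0, 12], 0], [1, [0, 0, 7], 0], [1, [0, 0, 0], 0], [1, [0, 0, 0], 0]]'

```text
time: 6.9
tool_pos: [443.7, 220.0, 42.2]
tcp_rot: [-180.0, 0.0, 25.3]
ft_force: [-0.2, -0.2, 0.8]
finger_gap: 85.3
grip_force: 0.0
```

Request:
play_rows --increments '[[-1, [0, 0, 0], 0], [-1, [0, 0, 0], 0], [-1, [0, 0, 0], 0], [-1, [0, 0, 0], 0], [-1, [0, 0, 0], 0], [-1, [0, 0, 0], 0], [-1, [0, 0, 0], 0]]'

```text
time: 7.48
tool_pos: [444.6, 220.4, 43.1]
tcp_rot: [180.0, -0.1, 25.3]
ft_force: [-0.1, 0.2, 5.5]
finger_gap: 54.5
grip_force: 36.7
```

Request:
play_rows --increments '[[-1, [0, 0, -6], 0], [-1, [0, 0, -12], 0], [-1, [0, 0, -20], 0], [-1, [0, 0, -25], 0], [-1, [0, 0, -25], 0], [-1, [0, 0, -25], 0], [-1, [0, 0, -25], 0], [-1, [0, 0, -15], 0], [-1, [0, 0, -7], 0], [-1, [0, 0, 0], 0], [-1, [0, 0, 0], 0]]'

```text
time: 8.4
tool_pos: [443.4, 219.9, 201.7]
tcp_rot: [-180.0, 0.0, 25.3]
ft_force: [-0.8, 0.0, -0.6]
finger_gap: 54.6
grip_force: 37.1
```

```bash
python3 - <<'E'
from h import *
s=snapshot("wrist"); st=sense(); print(st["tool_pos"],st["finger_gap"],st["grip_force"])
c=snapshot("scene"); t=snapshot("top")
for k in (s,c,t):
  for q in ("funnel","bottle_mouth"):
    for r in pinpoint(q,k)[:1]: print(q,round(r["p"],2),W(k,r["xyz"]).round(1))
im=np.hstack([cv2.resize(s["color"][180:450,140:500],(480,360)),cv2.resize(c["color"][210:390,200:360],(320,360))])
cv2.imwrite("pics/m5.png",im[:,:,::-1])
R=np.radians(25.3)
for dz in (-40,-36,-32): print(dz,px(s,st["tool_pos"]+[0,0,dz]),px(c,st["tool_pos"]+[0,0,dz]))
E
```

```text
[442.97086096 219.72192783 200.80110782] 54.69001548552843 37.1275269985199
funnel 0.67 [440.9 216.  162.7]
bottle_mouth 0.95 [480.9  23.2 134.4]
funnel 0.63 [ 520.1 -245.5   -1.2]
bottle_mouth 0.74 [476.6  21.1 136.5]
funnel 0.61 [ 519.1 -252.6  137.4]
bottle_mouth 0.67 [479.5  22.6 135.9]
-40 [320. 258.] [264. 316.]
-36 [320. 260.] [264. 314.]
-32 [320. 263.] [264. 312.]
```

View pics/m5.png

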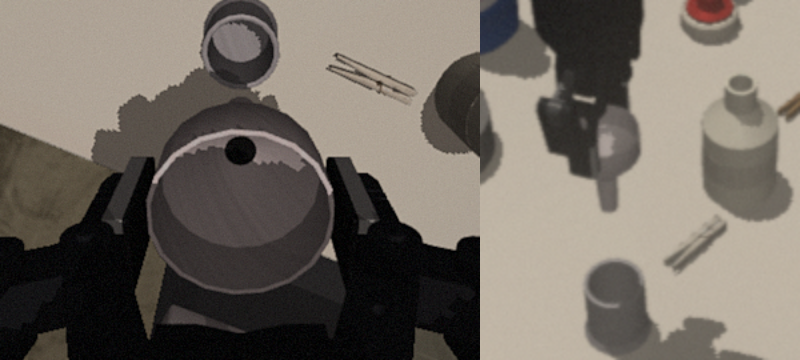

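The funnel is held upright: its hole is near wrist (320,292), and the stem shows at scene (264,314) as predicted. Next it goes over the bottle.

Request:
play_rows --increments '[[-1, [-2, 8, 0], 0], [-1, [-5, 20, 0], 0], [-1, [-7, 26, 0], 0], [-1, [-7, 26, 0], 0], [-1, [-7, 26, 0], 0], [-1, [-7, 26, 0], 0], [-1, [-7, 26, 0], 0], [-1, [-5, 20, 0], 0], [-1, [-3.2, 12, 0], 0], [-1, [-1, 4.2, 0], 0], [-1, [0, 0, 0], 0], [-1, [0, 0, 0], 0]]'

```text
time: 9.85
tool_pos: [480.3, 22.7, 202.0]
tcp_rot: [-180.0, -0.0, 25.3]
ft_force: [0.4, -0.3, -0.0]
finger_gap: 54.7
grip_force: 37.2
```

Request:
play_rows --increments '[[-1, [0, 0, 0], 0], [-1, [0, 0, 0], 0]]'

```text
time: 10.02
tool_pos: [480.3, 23.4, 202.0]
tcp_rot: [-180.0, -0.0, 25.4]
ft_force: [0.3, -0.2, -1.3]
finger_gap: 54.6
grip_force: 37.2
```

```bash
python3 - <<'E'
from h import *
s=snapshot("wrist"); st=sense(); print(st["tool_pos"],st["finger_gap"],st["grip_force"])
c=snapshot("scene"); t=snapshot("top")
for k in (s,c,t):
  for q in ("funnel","bottle_mouth","bottle"):
    for r in pinpoint(q,k)[:1]: print(q,round(r["p"],2),W(k,r["xyz"]).round(1),px(k,W(k,r["xyz"])))
im=np.hstack([cv2.resize(s["color"][180:450,140:500],(400,300)),cv2.resize(c["color"][190:310,260:420],(400,300))])
cv2.imwrite("pics/m6.png",im[:,:,::-1])
print(px(c,st["tool_pos"]-[0,0,36]),px(c,[480,22.3,135]))
E
```

```text
[480.28693035  23.37330243 201.99617793] 54.51994699179166 37.208343744277954
funnel 0.74 [474.4  22.4 167.8] [318. 270.]
bottle_mouth 0.95 [480.1  23.7 134.6] [320. 244.]
bottle 0.5 [483.   20.5 134. ] [326. 242.]
funnel 0.66 [482.5  19.4 163.9] [331. 240.]
bottle_mouth 0.96 [481.9  18.4 134.8] [331. 251.]
bottle 0.84 [482.5  23.4   4. ] [328. 300.]
funnel 0.64 [474.6  22.2 166.7] [311. 263.]
bottle_mouth 0.94 [483.   25.1 133. ] [310. 262.]
bottle 0.92 [4.802e+02 2.680e+01 1.000e-01] [310. 273.]
[331. 240.] [331. 253.]
```

View pics/m6.png

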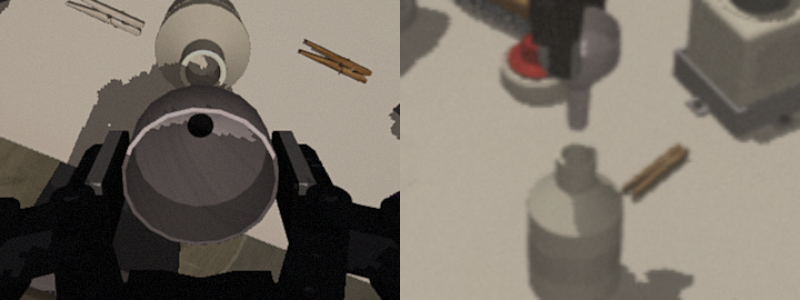

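The bottle mouth is at about wrist (323,241), which puts it 1–2 mm towards tool +x and +y. I'll correct that and lower until the tip just enters the mouth.

Request:
play_rows --increments '[[-1, [1, 1.6, 0], 0], [-1, [0, 0, 10], 0], [-1, [0, 0, 10], 0], [-1, [0, 0, 6], 0], [-1, [0, 0, 4], 0], [-1, [0, 0, 4], 0], [-1, [0, 0, 3], 0], [-1, [0, 0, 0], 0], [-1, [0, 0, 0], 0]]'

```text
time: 11.37
tool_pos: [482.0, 21.6, 165.0]
tcp_rot: [-180.0, 0.0, 25.3]
ft_force: [0.3, -0.4, -0.8]
finger_gap: 54.4
grip_force: 37.2
```

```bash
python3 - <<'E'
from h import *
s=snapshot("wrist"); st=sense(); print(st["tool_pos"],st["ft_force"],st["wrist_torque"])
c=snapshot("scene"); t=snapshot("top")
im=np.hstack([cv2.resize(c["color"][190:310,260:420],(600,450),interpolation=cv2.INTER_CUBIC),cv2.resize(s["color"][180:450,240:400],(200,450))])
cv2.imwrite("pics/m7.png",im[:,:,::-1])
for k in (s,c,t):
  for q in ("funnel","bottle_mouth","bottle"):
    for r in pinpoint(q,k)[:1]: print(q,round(r["p"],2),W(k,r["xyz"]).round(1))
E
```

```text
[482.16795075  21.55669032 165.26702584] [ 0.39021041 -1.06806107 -0.44174074] [ 0.02426854 -0.00288981 -0.01114498]
funnel 0.59 [479.6  19.4 127.9]
bottle_mouth 0.72 [481.2  26.2 133.8]
bottle 0.86 [483.9  20.7   1.5]
funnel 0.75 [480.4  21.2 128.1]
bottle_mouth 0.61 [481.2  19.3 135.6]
bottle 0.91 [480.7  21.7   4.2]
funnel 0.54 [477.6  20.9 126.6]
bottle_mouth 0.6 [482.6  25.1 135.2]
bottle 0.69 [478.5  24.4  -2.3]
```

View pics/m7.png

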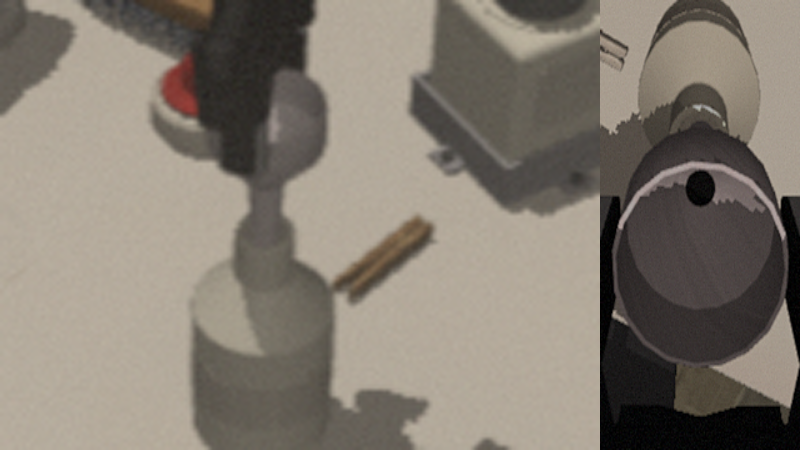

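The stem's tip is entering the neck, at about (262,235) in the left crop, with no contact force. That was my tenth picture, so I'll work from numbers from here on.

Request:
play_rows --increments '[[-1, [0, 0, 4], 0], [-1, [0, 0, 4], 0], [-1, [0, 0, 5], 0], [-1, [0, 0, 5], 0], [-1, [0, 0, 5], 0], [-1, [0, 0, 5], 0], [-1, [0, 0, 3], 0], [-1, [0, 0, 0], 0], [-1, [0, 0, 0], 0]]'

```text
time: 12.72
tool_pos: [481.8, 21.6, 133.8]
tcp_rot: [-180.0, 0.0, 25.3]
ft_force: [0.1, 0.5, -0.9]
finger_gap: 54.4
grip_force: 37.2
```

Request:
play_rows --increments '[[-1, [0, 0, 2], 0], [-1, [0, 0, 2], 0], [-1, [0, 0, 1], 0], [-1, [0, 0, 1], 0], [-1, [0, 0, 0], 0], [-1, [0, 0, 0], 0]]'

```text
time: 13.22
tool_pos: [482.0, 21.6, 128.0]
tcp_rot: [-180.0, -0.0, 25.3]
ft_force: [-0.7, 0.8, -1.7]
finger_gap: 54.9
grip_force: 37.2
```

Request:
play_rows --increments '[[-1, [0, 0, 1], 0], [-1, [0, 0, 1], 0], [-1, [0, 0, 0], 0], [-1, [0, 0, 0], 0]]'

```text
time: 13.55
tool_pos: [482.8, 21.6, 127.2]
tcp_rot: [180.0, -0.1, 25.3]
ft_force: [-1.5, 1.0, 6.7]
finger_gap: 55.0
grip_force: 37.9
```

```bash
python3 - <<'E'
from h import *
for k in ("scene","top","wrist"):
  s=snapshot(k)
  for q in ("funnel","bottle_mouth","bottle"):
    for r in pinpoint(q,s)[:1]: print(k,q,round(r["p"],2),W(s,r["xyz"]).round(1))
print(sense()["ft_force"],sense()["tool_pos"])
E
```

```text
scene funnel 0.68 [459.7 104.6  -1. ]
scene bottle_mouth 0.93 [480.1  20.6 134.1]
scene bottle 0.8 [4.833e+02 2.250e+01 4.000e-01]
top funnel 0.54 [478.6  22.1  91.9]
top bottle_mouth 0.69 [478.8  23.3 133.5]
top bottle 0.67 [480.   27.    2.3]
wrist funnel 0.91 [480.6  20.1  88.3]
[-1.5744854   1.34921307  6.75388841] [482.79182674  21.62075762 127.25386812]
```

The 6.7 N contact at the expected height means the funnel is seated. I'll release and lift.

Request:
play_rows --increments '[[1, [0, 0, 0], 0], [1, [0, 0, 0], 0], [1, [0, 0, 0], 0], [1, [0, 0, 0], 0], [1, [0, 0, 0], 0], [1, [0, 0, 0], 0]]'

```text
time: 14.65
tool_pos: [481.9, 21.5, 125.8]
tcp_rot: [-180.0, 0.0, 25.3]
ft_force: [0.2, 0.0, 0.8]
finger_gap: 85.5
grip_force: 0.0
```

Request:
play_rows --increments '[[1, [0, 0, -10], 0], [1, [0, 0, -20], 0], [1, [0, 0, -30], 0], [1, [0, 0, -30], 0], [1, [0, 0, -15], 0], [1, [0, 0, 0], 0], [1, [0, 0, 0], 0]]'

```text
time: 15.23
tool_pos: [482.9, 21.5, 232.8]
tcp_rot: [179.9, -0.2, 25.3]
ft_force: [-0.6, 0.6, -0.3]
finger_gap: 85.6
grip_force: 0.0
```

```bash
python3 - <<'E'
from h import *
print(sense()["finger_gap"],sense()["tool_pos"])
for k in ("scene","top","wrist"):
  s=snapshot(k)
  for q in ("funnel","bottle_mouth","bottle","cap","cap_top","jar_mouth","holder"):
    for r in pinpoint(q,s)[:2]: print(k,q,round(r["p"],2),W(s,r["xyz"]).round(1))
E
```

```text
85.59514228962165 [482.8699114   21.48774254 232.76369131]
scene bottle_mouth 0.57 [478.   20.8 137.2]
scene bottle 0.57 [480.8  19.7   5. ]
scene cap 0.93 [ 398.8 -273.4   -3.8]
scene cap 0.92 [ 521.7 -248.2  100.6]
scene cap_top 0.97 [ 519.9 -250.   144.8]
scene cap_top 0.67 [ 520.8 -249.7  104.8]
scene jar_mouth 0.98 [ 520.5 -251.6  117.6]
scene holder 0.62 [ 518.2 -248.1   -4.3]
scene holder 0.55 [ 4.808e+02  2.280e+01 -2.000e-01]
top funnel 0.73 [478.1  21.6  91. ]
top bottle_mouth 0.66 [481.   26.  134.3]
top bottle 0.68 [479.9  26.5  -2.7]
top cap 0.69 [ 516.2 -253.7  107.3]
top cap 0.56 [ 394.5 -271.    -0.6]
top cap_top 0.89 [ 519.7 -250.1  139.9]
top cap_top 0.56 [ 395.3 -272.9   34.3]
top jar_mouth 0.64 [ 520.8 -249.4  115.1]
top jar_mouth 0.23 [ 5.194e+02 -2.453e+02  2.000e-01]
top holder 0.95 [ 5.229e+02 -2.513e+02 -5.000e-01]
wrist funnel 0.8 [479.6  19.4  90.6]
wrist bottle_mouth 0.18 [441.  218.8  -1.3]
wrist bottle 0.92 [479.2  20.4   0.5]
wrist cap 0.65 [ 520.7 -251.2  103.9]
wrist cap 0.58 [ 391.5 -272.6   -2.2]
wrist cap_top 0.91 [ 520.5 -247.2  141.8]
```

The funnel tip reads 91 mm at (479,20), so it is seated and released. Next the arm moves over the grey cap at (520,-250).

Request:
play_rows --increments '[[1, [-3.5, 11, 0], 0], [1, [-8, 26, 0], 0], [1, [-11, 35, 0], 0], [1, [-11, 35, 0], 0], [1, [-11, 35, 0], 0], [1, [-11, 35, 0], 0], [1, [-11, 35, 0], 0], [1, [-8, 26, 0], 0], [1, [-5, 16, 0], 0], [1, [-2.2, 7.7, 0], 0], [1, [0, 0, 0], 0], [1, [0, 0, 0], 0]]'

```text
time: 17.43
tool_pos: [520.0, -249.2, 230.8]
tcp_rot: [-179.9, -0.0, 25.3]
ft_force: [0.2, 0.0, 0.1]
finger_gap: 85.5
grip_force: 0.0
```

Request:
play_rows --increments '[[1, [0, 0, 0], 0], [1, [0, 0, 0], 0], [1, [0, 0, 0], 0]]'

```text
time: 17.68
tool_pos: [520.3, -248.7, 231.3]
tcp_rot: [180.0, -0.0, 25.4]
ft_force: [0.2, -0.3, -0.5]
finger_gap: 85.5
grip_force: 0.0
```

```bash
python3 - <<'E'
from h import *
print(sense()["tool_pos"])
for k in range(2):
  s=snapshot("wrist")
  for q in ("cap","cap_top","jar","holder"):
    for r in pinpoint(q,s)[:2]: print(k,q,round(r["p"],2),W(s,r["xyz"]).round(1))
for r in regions_of("cap",s)[:2]:
    c=max(cv2.findContours(r["mask"].astype('uint8'),cv2.RETR_EXTERNAL,cv2.CHAIN_APPROX_NONE)[0],key=len); b=cv2.boundingRect(c); print(b, round(r["p"],2))
print(px(s,[520,-250,142]),px(s,[520,-250,106]))
E
```

```text
[ 520.27235221 -248.69219299  231.27369905]
0 cap 0.74 [ 392.3 -271.5   -2. ]
0 cap_top 0.92 [ 523.1 -247.5  141.8]
0 cap_top 0.61 [ 388.8 -268.4   36.1]
0 jar 0.72 [ 515.4 -244.6    8.3]
1 cap 0.91 [ 516.6 -249.1  103.1]
1 cap 0.72 [ 391.9 -270.3   -0.6]
1 cap_top 0.83 [ 519.2 -248.2  146.8]
1 cap_top 0.66 [ 385.6 -269.5   36.4]
1 jar 0.57 [ 516.5 -247.7    6.8]
(282, 190, 74, 79) 0.88
(265, 277, 51, 57) 0.59
[321. 235.] [321. 223.]
```

Request:
play_rows --increments '[[1, [0, 0, 15], 0], [1, [0, 0, 30], 0], [1, [0, 0, 35], 0], [1, [0, 0, 30], 0], [1, [0, 0, 18], 0], [1, [0, 0, 8], 0], [1, [0, 0, 5], 0], [1, [0, 0, 3], 0], [1, [0, 0, 0], 0], [1, [0, 0, 0], 0]]'

```text
time: 19.07
tool_pos: [521.1, -250.6, 88.7]
tcp_rot: [179.9, -0.1, 25.3]
ft_force: [0.1, 0.0, -1.0]
finger_gap: 85.8
grip_force: 0.0
```

```bash
python3 - <<'E'
from h import *
st=sense(); print(st["tool_pos"],st["ft_force"])
s=snapshot("wrist")
for q in ("cap_top","jar_mouth","cap"):
    for r in pinpoint(q,s)[:2]: print(q,round(r["p"],2),W(s,r["xyz"]).round(1))
for r in regions_of("cap",s)[:2]:
    c=max(cv2.findContours(r["mask"].astype('uint8'),cv2.RETR_EXTERNAL,cv2.CHAIN_APPROX_NONE)[0],key=len); print(cv2.boundingRect(c), round(r["p"],2))
print(px(s,[520,-250,142]))
E
```

```text
[ 521.06964285 -250.56254293   88.68896737] [ 0.10580093  0.03838192 -0.97786808]
cap_top 0.88 [ 520.5 -249.2  141.5]
cap_top 0.66 [ 388.  -267.6   37. ]
cap 0.97 [ 516.8 -250.7  104.1]
(241, 247, 147, 157) 0.91
(238, 366, 73, 61) 0.89
[318. 347.]
```

Request:
play_rows --increments '[[1, [0, -1.8, 4], 0], [1, [0, 0, 0], 0], [1, [0, 0, 0], 0], [-1, [0, 0, 0], 0], [-1, [0, 0, 0], 0], [-1, [0, 0, 0], 0], [-1, [0, 0, 0], 0], [-1, [0, 0, 0], 0], [-1, [0, 0, 0], 0], [-1, [0, 0, 0], 0]]' --force 60

```text
time: 20.15
tool_pos: [519.7, -249.0, 83.8]
tcp_rot: [179.9, -0.0, 25.3]
ft_force: [-1.8, -2.4, 6.6]
finger_gap: 54.8
grip_force: 63.9
```

Request:
play_rows --increments '[[-1, [0, 0, 0], -0.05], [-1, [0, 0, 0], -0.08], [-1, [0, 0, 0], -0.08], [-1, [0, 0, 0], -0.08], [-1, [0, 0, 0], -0.08], [-1, [0, 0, 0], -0.08], [-1, [0, 0, 0], -0.05], [-1, [0, 0, 0], 0]]'

```text
time: 20.82
tool_pos: [519.9, -248.5, 83.8]
tcp_rot: [179.9, -0.0, 54.2]
ft_force: [-1.2, -0.4, 6.0]
finger_gap: 54.7
grip_force: 64.0
```

Request:
play_rows --increments '[[-1, [0, 0, 0], -0.06], [-1, [0, 0, 0], -0.08], [-1, [0, 0, 0], -0.08], [-1, [0, 0, 0], -0.08], [-1, [0, 0, 0], -0.08], [-1, [0, 0, 0], -0.08], [-1, [0, 0, 0], -0.07], [-1, [0, 0, 0], 0], [-1, [0, 0, 0], 0]]'

```text
time: 21.57
tool_pos: [521.0, -248.9, 86.2]
tcp_rot: [179.8, 0.1, 84.4]
ft_force: [-4.6, 1.8, 19.3]
finger_gap: 54.9
grip_force: 65.3
```

```bash
python3 - <<'E'
from h import *
st=sense(); print(st["tool_pos"],st["tcp_rot"],st["ft_force"],st["wrist_torque"])
E
```

```text
[ 520.97159341 -248.91557646   86.2043418 ] [1.79779284e+02 7.41539934e-02 8.43759466e+01] [-4.61641276  1.77162944 19.28038406] [0.48625758 0.8028454  0.15590254]
```

The seal is now pushing the cap up with 19 N and the tool rose 2 mm, so the lugs look free. I'll lift gently and watch the force.

Request:
play_rows --increments '[[-1, [0, 0, -1], 0], [-1, [0, 0, -1.5], 0], [-1, [0, 0, -1.5], 0], [-1, [0, 0, -1], 0], [-1, [0, 0, 0], 0], [-1, [0, 0, 0], 0]]'

```text
time: 22.07
tool_pos: [518.9, -248.1, 87.4]
tcp_rot: [-179.9, -0.0, 84.3]
ft_force: [-0.3, 0.3, -0.7]
finger_gap: 54.6
grip_force: 63.3
```

Request:
play_rows --increments '[[-1, [0, 0, -3], 0], [-1, [0, 0, -4], 0], [-1, [0, 0, -5], 0], [-1, [0, 0, -6], 0], [-1, [0, 0, -6], 0], [-1, [0, 0, -6], 0], [-1, [0, 0, -5], 0], [-1, [0, 0, -3], 0], [-1, [0, 0, -1], 0], [-1, [0, 0, 0], 0], [-1, [0, 0, 0], 0], [-1, [0, 0, 0], 0]]'

```text
time: 23.07
tool_pos: [519.0, -248.2, 126.5]
tcp_rot: [-180.0, -0.0, 84.3]
ft_force: [-0.4, 0.3, 0.0]
finger_gap: 54.7
grip_force: 63.3
```

Request:
play_rows --increments '[[-1, [0, 0, 0], 0], [-1, [0, 0, 0], 0], [-1, [0, 0, 0], 0], [-1, [0, 0, 0], 0], [-1, [0, 0, 0], 0]]'

```text
time: 23.48
tool_pos: [519.2, -248.3, 126.9]
tcp_rot: [-180.0, -0.0, 84.3]
ft_force: [-0.8, -0.1, -0.2]
finger_gap: 54.8
grip_force: 63.3
```

```bash
python3 - <<'E'
from h import *
st=sense(); print(st["tool_pos"],st["tcp_rot"],st["ft_force"],st["grip_force"],st["qd"].round(2))
for k in ("scene","top","wrist"):
  s=snapshot(k)
  for q in ("cap","cap_top","jar_mouth","jar","holder","funnel","bottle"):
    for r in pinpoint(q,s)[:2]: print(k,q,round(r["p"],2),W(s,r["xyz"]).round(1))
E
```

```text
[ 519.22641014 -248.33197012  126.93046387] [-1.79994168e+02 -1.88116282e-03  8.43285344e+01] [-0.78763084 -0.09178346 -0.16690831] 63.29968638718128 [ 0.03 -0.09  0.09  0.02  0.06  0.09]
scene cap 0.96 [ 395.3 -277.5   -2.6]
scene cap 0.88 [ 520.2 -249.6  146.6]
scene cap_top 0.81 [ 518.  -246.9  183.9]
scene cap_top 0.58 [ 400.5 -274.3   34.1]
scene jar_mouth 0.83 [ 516.8 -247.3  119.5]
scene jar 0.77 [ 520.5 -249.9    5.5]
scene holder 0.89 [ 5.179e+02 -2.484e+02 -1.000e-01]
scene bottle 0.69 [482.   20.8   1.8]
top cap 0.39 [479.8  22.8   1. ]
top jar_mouth 0.34 [ 502.7 -110.4   -3.1]
top jar 0.71 [ 502.5 -108.4   -4. ]
top jar 0.55 [ 522.4 -244.5    1.2]
top funnel 0.89 [474.8  21.2  90.6]
top bottle 0.67 [479.7  25.8  -0.8]
wrist cap 0.87 [ 392.3 -273.2    1.2]
wrist cap 0.63 [ 517.8 -246.2  146.5]
wrist cap_top 0.87 [ 522.4 -250.5  184.3]
wrist cap_top 0.58 [ 387.1 -269.5   36. ]
wrist jar 0.86 [ 516.1 -247.1    5.1]
```

The cap's lower edge is at about 146.5 mm, 28 mm above the rim at 118.5. The jar is still in its cradle and the funnel is seated, so I'm handing in.

```bash
python3 -c "
from bench import *
print(hand_in())"
```

```text
the job is handed in; nothing more can be done
None
```

I handed the job in at about 24 s of the 58 s allowed, and the call returned no verdict: the funnel is seated and released in the bottle's neck, and the unscrewed cap is held level about 28 mm above the mouth of the jar, which is still in its cradle; the first funnel grasp closed on nothing and had to be redone.

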